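Lay out a reel service tray to its drawn template

TASK

Finish laying out the reel service tray, where the reel's body already sits in its rectangle. From the green mat, stand the larger of the two bare spools upright, black knob on top, in the middle of the round outline drawn on the tray, and lay the crank handle that has a knob at each end flat, knobs up, along its long outline. The small spool and the one-knobbed handle are not part of this kit; either part may go first.

Things in the scene. Friction and masses are not known exactly. Their poses are not given: they have to be found in the camera images.
- big_spool (a point): Centre (half-way up) of the larger bare aluminium spool, upright on a 2 mm thick green mat: 45 mm tall, two equal flanges 48 mm across (0-16 and 30-35 mm up), 37 mm waist between, black knob 26 mm across on top. About 50-100 g. z up. A like spool, 30 mm across and 30 mm tall, some 120 mm away is not wanted; nothing loose within 75 mm of the centre.
- twin_handle (a point): Centre, 13.5 mm above the underside, of the twin-knob handle lying on the mat: aluminium arm 100 x 12 x 5 mm; in its middle a square hub, the place to grip across the arm, 20 mm along, 18 across, 24 tall; 18 mm black knobs 45 mm either side, 27 mm high. 40-85 g. x along the arm, y across, z up. A one-knob handle beside it is not wanted; nothing within 60 mm to either side of the hub.
- round_outline (a point): Centre of the round outline, a black circle 62 mm across with one of 28 mm inside, on the white floor (6 mm above the table) of a fixed wooden tray, 200 x 372 mm, rim 12 mm above its floor. x along the tray's short side, y its long side, z up. Three outlines in a row along y, 110 mm apart in any order, 70 mm or more from the rim; in the third, a rectangle, stands a reel body 45 mm tall.
- long_outline (a point): Centre of the long outline, black, on the same tray floor: the twin-knob handle's shape from above, 120 mm long, with 30 mm round ends 45 mm either side of the centre, a 20 mm wide arm and a 28 mm square middle. x along the outline (the tray's short side), y across it, z up.
Not all that is in view belongs to the job. Leave any pink look-alike of the part that bears big_spool alone.

How it is judged:
By the outcome, as a careful person would: the job done as asked, in the order asked, and still so for the second after the job is handed in, with the robot touching nothing.
It also fails if it takes over 64 s, if anything falls off the work surface, if the arm or the gripper's body presses on something with over 40 N, if the wrist force passes 120 N, or if a joint passes its speed limit or range.

ROBOT

A 7-joint arm with a two-finger parallel gripper is mounted at the origin on the work surface. World frame = base frame: x ahead of the robot, y to its left, z up, the work surface at z = 0. Lengths are in mm, angles in rad, forces in N, time in s.
With the tool pointing down it reaches from about 400 to 875 mm from the base axis. Payload 4.4 kg.
Tool frame: the origin (TCP) lies on the centre line of the jaws, within the pads' length; the fingertips stand 25 mm ahead of it and the grasp point (between the pads) lies 6 mm ahead of it; z points along the fingers, x is the direction in which the jaws open and shut, and the axes are right-handed (so a half turn about z gives the same grasp; the last joint's range is limited). The gripper opens to 85 mm and grips with 20 to 120 N. Pads are 22 mm wide; open, the fingers measure 114 mm over their backs; the gripper's body (76 mm by 85 mm) begins 54 mm behind the grasp point. The pads swing forward as they close: fully open they stand 13 mm farther back than shut.
Start: joints at [-1.22, 0.628, 0.038, 1.517, -0.027, 0.996, -0.02], TCP at [263.123, 594.377, 256.313] pointing down, gripper open.
Joint ranges: [-3.06, 3.06], [-0.37, 2.12], [-1.25, 1.32], [0.18, 2.47], [-1.1, 4.24], [0.23, 1.98], [-2.94, 2.94]. Speed limits (rad/s): [2.57, 2.57, 3.14, 3.14, 3.14, 3.14, 3.14].

INTERFACE

Orientations are given as [roll, pitch, yaw] about the fixed x, y, z axes, in that order (R = Rz(yaw) Ry(pitch) Rx(roll)).
In Python, from cell import ctrl, cams gives the robot as it stands. The module is installed in compiled form; this text tells all that it offers.
- The arm moves only by the tool step_arm, never from a script. Its arguments are lists of equal length, an entry for each row: "linear": the shift along the tool's x, y, z in mm, a list of three; "yaw": the turn about the tool's z in rad; "gripper": the opening, from -1 (shut) to 1 (fully open). A call has 1 to 8 rows; each row is the pose to reach, as a shift and turn from the pose commanded when the call began, along the tool's axes at that moment; what a row does not reach only later rows make up. A row lasts 1/12 s, in which the tool goes at most 41.7 mm and 7.16 degrees, less where a joint would pass 70% of its speed; a pose out of reach is approached as far as the arm can. A call with a gripper value outside its range is refused whole. The fingers move at their own pace and stop on an object; the grip force is fixed at half the most. Time passes only in rows, so rows that repeat a pose let the fingers close. It gives the time, the measured TCP pose, the force and the opening at its end, in the units of the state.
- ctrl.read_state(): the state, without advancing time (a new reading comes with each control period).
- cams.get_image(name): name is "side" or "top"; returns a dict with "frame" (480x640x3 uint8, red, green, blue), "depth" (480x640 float32, mm along the optical axis (not along the pixel's ray), 0 where there is no reading), "intrinsics" (3x3 intrinsics, pixels), "cam_to_world" (4x4, takes a point from camera to world coordinates). Camera axes: x right, y down, z forward; pixel columns grow to the right and rows downward; lengths in mm; the calibration is good to about 2 mm. A picture is of the moment at which its call begins.
- ctrl.finish_job(): hands the job in, once; it reports no verdict.
Trained networks look in the newest picture that a camera, given by its name, has taken for a name from the list of things; names that differ only in an ending like _2 or _b are one class to them, and where a whole thing is asked for, a point or a joint stands for the part that bears it (a point fixed in the world has none). Each returns a list of dicts, best first, with "conf" (0 to 1); they miss things now and then, are a little off and sometimes report something else, mostly with a low value. They report only what shows in the picture. A call takes as long as a camera call. They do not tell look-alikes from the thing itself.
- cams.regions_of(camera, name): "pixels" (480x640 bool, what is visible of it) and "pixel" ([column, row] in pixels, amid what is visible of it).
The state is a dict: "clock": time; "qpos": joint angles; "qd": joint speeds; "tau": joint torques, N m; "eef_pos": TCP position; "tool_rot": TCP orientation; "force": force on the tool from outside, world axes, zero at the start; "torque": the same for the moment, N m; "width": finger opening in mm.
Only numpy, scipy, OpenCV 4.12 (cv2) and the standard library are available. Lean on these libraries where they do the work, as an engineer would, in place of code of your own. Each camera call takes 0.05 s, during which the arm holds its last target.

## Working session

There is one attempt and no reset: what is moved stays moved. The work goes in short steps, Python scripts to look and compute and a tool call to move; the robot and the scene stay as the last step left them, time stands still between calls to the robot, and variables do not carry over. Pictures are saved under pics/ and viewed, and the job is handed in when it is done.

Besides the shell and the picture viewer there is one more tool, called after "Call:" as a command line: name --pt "numbers of a row" for each row, then --argument value for the rest. step_arm: Moves the arm, as the interface text tells. Its arguments: {"type":"object","properties":{"linear":{"type":"array"},"yaw":{"type":"array"},"gripper":{"type":"array"}},"required":["linear","yaw","gripper"]}

```bash
mkdir -p pics
cat > h.py <<'E'
import numpy as np, cv2
from cell import ctrl, cams
def w(im,u,v,d):
    K=im["intrinsics"];p=np.array([(u-K[0,2])*d/K[0,0],(v-K[1,2])*d/K[1,1],d,1.0]);return (im["cam_to_world"]@p)[:3]
def cloud(im):
    K=im["intrinsics"];d=im["depth"].astype(float);v,u=np.mgrid[:480,:640]
    P=np.stack([(u-K[0,2])*d/K[0,0],(v-K[1,2])*d/K[1,1],d,np.ones_like(d)],-1)
    W=(P@im["cam_to_world"].T)[...,:3];W[d<=0]=np.nan;return W
def save(f,n): cv2.imwrite("pics/"+n,cv2.cvtColor(f,cv2.COLOR_RGB2BGR))
E
python3 - <<'E'
from h import *
np.set_printoptions(precision=2,suppress=True)
s=ctrl.read_state()
print({k:s[k] for k in("clock","eef_pos","tool_rot","width","force","qpos")})
for c in("top","side"):
    im=cams.get_image(c);save(im["frame"],c+"0.png");W=cloud(im)
    print(c,im["cam_to_world"].round(2).tolist(),im["intrinsics"][0,0])
    for n in("big_spool","twin_handle","round_outline","long_outline"):
        for r in cams.regions_of(c,n)[:4]:
            m=r["pixels"];print(c,n,round(r["conf"],2),np.round(r["pixel"]),m.sum(),np.nanmedian(W[m],0),np.nanmax(W[m][:,2]))
E
```

```text
{'clock': 0.0, 'eef_pos': array([262.9 , 593.85, 255.42]), 'tool_rot': array([3.14, 0.  , 1.15]), 'width': 85.71112386386429, 'force': array([-0.72, -0.16, -0.86]), 'qpos': array([-1.22,  0.63,  0.04,  1.52, -0.03,  1.  , -0.02])}
top [[-0.0, -1.0, 0.08, 497.09], [-1.0, -0.0, -0.01, 13.9], [0.01, -0.08, -1.0, 1027.05], [0.0, 0.0, 0.0, 1.0]] 590.776833380557
top big_spool 0.87 [331. 165.] 653 [682.08 -29.52  34.08] 49.074891459144055
top big_spool 0.8 [393. 160.] 713 [ 696.48 -135.63   34.  ] 49.44445528920755
top big_spool 0.58 [386. 223.] 639 [ 589.98 -117.81   36.36] 50.81770116057692
top twin_handle 0.56 [514. 252.] 685 [ 543.04 -341.44   17.34] 33.02506166816818
top twin_handle 0.23 [241. 271.] 187 [510.57 124.13   5.61] 12.483653491427049
top round_outline 0.78 [172. 256.] 75 [533.89 243.03   5.01] 9.330269842826851
top long_outline 0.61 [243. 265.] 94 [514.82 124.81   5.58] 10.036941405527841
top long_outline 0.46 [514. 251.] 649 [ 541.62 -341.44   20.27] 33.02506166816818
side [[0.82, -0.4, 0.4, 229.47], [-0.57, -0.6, 0.57, -514.04], [0.01, -0.69, -0.72, 691.21], [0.0, 0.0, 0.0, 1.0]] 480.5793978472511
side big_spool 0.95 [367. 236.] 607 [679.35 -39.72  34.69] 48.49037502361671
side big_spool 0.83 [351. 290.] 753 [ 586.08 -130.27   36.91] 50.01854016129823
side big_spool 0.76 [408. 270.] 745 [ 693.67 -146.59   34.56] 49.02154176880174
side twin_handle 0.96 [418. 407.] 874 [ 539.76 -345.37   21.66] 33.22618657888211
```

View pics/top0.png

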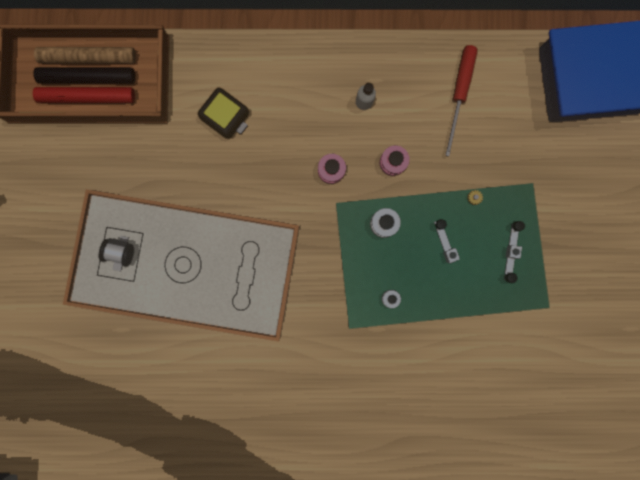

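View pics/side0.png

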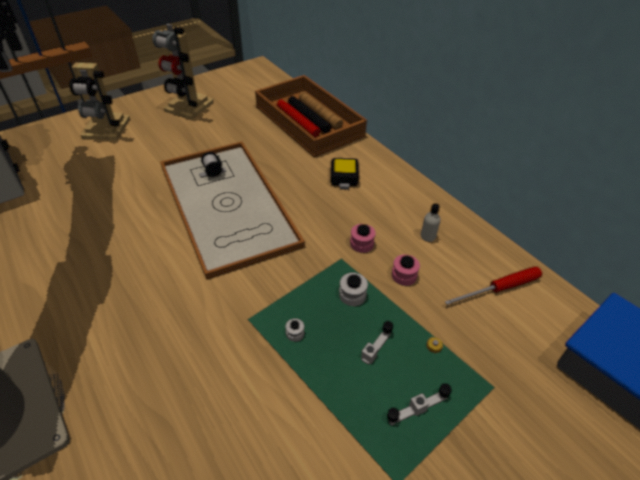

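The top view shows these candidates:
- **Spools:** white and large at (386,223), white and small at (392,299), pink at (331,165) and (394,160). The wanted one is the large bare spool on the mat, (386,223).
- **Handles:** two knobs at (514,252), one knob at (447,241). The wanted one is at (514,252).
- **Outlines:** round at (183,265), long at (246,275).

Next I'll confirm in an enlarged crop and measure.

```bash
cat > m.py <<'E'
from h import *
np.set_printoptions(precision=2,suppress=True)
def ray(im,uv,z):
    K=im["intrinsics"];T=im["cam_to_world"];uv=np.atleast_2d(uv).astype(float)
    d=np.c_[(uv[:,0]-K[0,2])/K[0,0],(uv[:,1]-K[1,2])/K[1,1],np.ones(len(uv))]@T[:3,:3].T
    o=T[:3,3];return o+d*((z-o[2])/d[:,2])[:,None]
def circ(P):
    A=np.c_[2*P[:,:2],np.ones(len(P))];x=np.linalg.lstsq(A,(P[:,:2]**2).sum(1),rcond=None)[0]
    return x[:2],np.sqrt(x[2]+x[0]**2+x[1]**2)
def near(W,c,r): return np.hypot(W[...,0]-c[0],W[...,1]-c[1])<r
E
python3 - <<'E'
from m import *
for c in("top","side"):
    im=cams.get_image(c);W=cloud(im);f=im["frame"];g=cv2.cvtColor(f,cv2.COLOR_RGB2GRAY);hsv=cv2.cvtColor(f,cv2.COLOR_RGB2HSV)
    if c=="top":
        save(cv2.resize(f[180:330,330:550],None,fx=3.4,fy=3.4,interpolation=cv2.INTER_CUBIC),"mat.png")
    v,u=np.mgrid[:480,:640]
    Z=W[...,2]
    G0=ray(im,np.c_[u.ravel(),v.ravel()],6.).reshape(480,640,3)
    print(c,"mat z",np.nanmedian(Z[near(W,(560,-210),15)]),"tray z",np.nanmedian(Z[near(W,(500,70),400)&(np.hypot(G0[...,0]-515,G0[...,1]-185)<15)]))
    # spool: mask from net
    for r in cams.regions_of(c,"big_spool"):
        m=r["pixels"]; 
        P=W[m];h=P[(P[:,2]>35)&(P[:,2]<41)]
        top=P[P[:,2]>44]
        print("spool",r["pixel"],"bbox centre hi",(np.nanmin(h,0)+np.nanmax(h,0))/2,np.ptp(h,axis=0),"knob",np.median(top,0),len(top),"rgb",np.median(f[m],0))
    for r in cams.regions_of(c,"twin_handle")[:1]:
        m=r["pixels"];P=W[m]
        mm=cv2.dilate(m.astype(np.uint8),np.ones((7,7)))>0
        K=mm&(hsv[...,2]<60)&(Z>20)
        n,l,st,ce=cv2.connectedComponentsWithStats(K.astype(np.uint8))
        for i in range(1,n):
            if st[i,4]>15: q=W[l==i];q=q[q[:,2]>26];print("  knob",st[i,4],(q.min(0)+q.max(0))/2,q.mean(0))
        Hb=W[near(W,np.nanmedian(P,0),22)&(Z>20)&(hsv[...,2]>=60)]
        print("  hub",Hb.mean(0),len(Hb))
    # outlines
    G=G0
    d=(g<110)&near(G,(500,150),160)&(hsv[...,1]<90)
    n,l,st,ce=cv2.connectedComponentsWithStats(d.astype(np.uint8))
    for i in range(1,n):
        if st[i,4]>30:
            q=G[l==i];cc,rad=circ(q);mn=cv2.minAreaRect(q[:,:2].astype(np.float32))
            print("  outl",st[i],"circ",cc,rad,"rect",np.round(mn[0],1),np.round(mn[1],1),mn[2])
E
```

```text
top mat z 1.0353407640075147 tray z 4.6503690848032875
spool [389.5, 160.2] bbox centre hi [ 700.16 -137.06   38.01] [43.23 44.44  5.91] knob [ 700.77 -139.07   45.02] 75 rgb [120.  81.  90.]
spool [383.1, 224.4] bbox centre hi [ 590.89 -119.85   37.92] [45.8  45.47  5.83] knob [ 592.29 -120.81   45.96] 148 rgb [124. 126. 128.]
spool [330.0, 166.7] bbox centre hi [685.62 -29.87  38.02] [44.76 44.13  5.95] knob [685.49 -29.54  44.97] 69 rgb [123.  86.  93.]
  knob 94 [ 586.56 -349.38   28.99] [ 586.31 -349.75   28.4 ]
  knob 95 [ 498.23 -334.36   28.32] [ 498.03 -334.73   27.96]
  hub [ 542.04 -341.97   24.66] 123
  outl [227 218  67  16  70] circ [400.75 126.69] 197.14407390803777 rect [592.   93.2] [117.5   7.3] 77.16427612304688
  outl [232 241  28  70 310] circ [502.42 118.42] 39.44381150886374 rect [502.2 118.5] [ 32.1 121.5] 80.49137115478516
  outl [134 244   8  38  67] circ [516.47 254.88] 53.959863761658674 rect [524.7 305.8] [ 4.  64.5] 80.45853424072266
  outl [164 246  38  38 220] circ [521.05 226.94] 30.926550474408234 rect [521.  227.1] [63.8 63.7] 0.7937220335006714
  o
[... 442 characters left out ...]
box centre hi [ 700.5  -141.18   37.83] [44.39 44.48  5.63] knob [ 701.54 -140.25   45.71] 116 rgb [82. 40. 48.]
spool [367.6, 237.7] bbox centre hi [686.58 -31.24  37.98] [46.83 45.94  5.95] knob [686.2  -32.11  45.75] 97 rgb [82. 42. 47.]
  knob 133 [ 588.02 -351.53   28.92] [ 587.5  -351.66   29.3 ]
  knob 25 [ 542.6  -343.99   29.47] [ 542.63 -343.82   29.  ]
  knob 139 [ 499.11 -336.2    29.11] [ 498.61 -336.15   29.51]
  hub [ 542.38 -344.58   26.05] 170
  outl [230 193  12  19  31] circ [523.19 226.69] 30.50890298114641 rect [539.7 214.3] [58.2 20.6] 55.84025192260742
  outl [214 236  20  12  42] circ [461.52 125.7 ] 15.720317997297107 rect [458.3 123.4] [26.5 35.4] 23.054973602294922
```

View pics/mat.png

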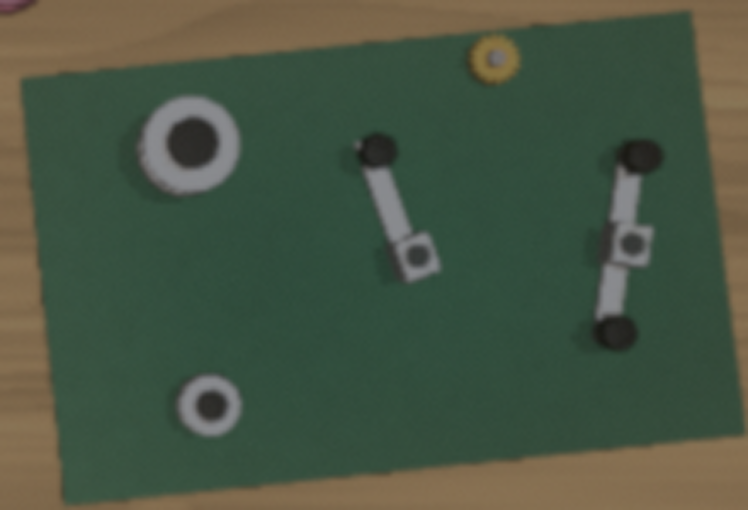

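The crop confirms it: the large bare spool is at about (190,145) in the crop, and the handle with knobs at both ends is at the right, about (630,245). Both look right. I'll write a helper that converts a world target into a tool-frame shift.

```bash
cat > go.py <<'E'
import sys
from h import *
from scipy.spatial.transform import Rotation as R
s=ctrl.read_state();a=[float(x) for x in sys.argv[1:]]
r=R.from_euler('xyz',s["tool_rot"])
d=r.inv().apply(np.array(a[:3])-s["eef_pos"])
print("t",round(s["clock"],2),"pos",s["eef_pos"].round(1),"rot",s["tool_rot"].round(3),"F",s["force"].round(1),"w",round(s["width"],1),"q",s["qpos"].round(2))
print("shift",d.round(1),"yaw",round((s["tool_rot"][2]-a[3]+np.pi/2)%np.pi-np.pi/2,3) if len(a)>3 else "")
E
python3 go.py 592.4 -121.4 200 1.40
```

```text
t 0.8 pos [263.1 594.4 256.4] rot [-3.142 -0.     1.154] F [ 0.5 -0.4  0.3] w 85.5 q [-1.22  0.63  0.04  1.52 -0.03  1.   -0.02]
shift [-521.2  590.9   56.3] yaw -0.246
```

Call:
step_arm --pt "-27 31 0" --pt "-54 61 0" --pt "-81 92 0" --pt "-108 122 0" --pt "-135 153 0" --pt "-162 184 0" --pt "-189 214 0" --pt "-216 245 0" --yaw '[-0.06, -0.12, -0.18, -0.246, -0.246, -0.246, -0.246, -0.246]' --gripper '[1, 1, 1, 1, 1, 1, 1, 1]'

```text
clock: 1.47
eef_pos: [400.2, 296.0, 256.6]
tool_rot: [3.141, -0.001, 1.4]
force: [0.3, -0.6, -0.4]
width: 85.4
```

```bash
python3 go.py 592.4 -121.4 200 1.40
```

```text
t 1.47 pos [400.2 296.  256.6] rot [ 3.141e+00 -1.000e-03  1.400e+00] F [ 0.3 -0.6 -0.4] w 85.4 q [-0.68  0.41 -0.02  1.93  0.01  0.8   0.69]
shift [-378.7  260.2   56.5] yaw 0.0
```

Call:
step_arm --pt "-32 22 2" --pt "-64 44 6" --pt "-96 66 10" --pt "-128 88 15" --pt "-160 110 20" --pt "-192 132 25" --pt "-224 154 30" --pt "-256 176 35" --yaw '[0, 0, 0, 0, 0, 0, 0, 0]' --gripper '[1, 1, 1, 1, 1, 1, 1, 1]'

```text
clock: 2.13
eef_pos: [530.3, 13.6, 221.3]
tool_rot: [3.141, -0.0, 1.4]
force: [0.1, 0.5, 0.1]
width: 85.6
```

```bash
python3 go.py 592.4 -121.4 120 1.40
```

```text
t 2.13 pos [530.3  13.6 221.3] rot [ 3.141 -0.     1.4  ] F [0.1 0.5 0.1] w 85.6 q [-0.08  0.5   0.    1.89 -0.    0.75  1.32]
shift [-122.5   84.1  101.4] yaw 0.0
```

Call:
step_arm --pt "-30 21 5" --pt "-60 42 15" --pt "-92 63 30" --pt "-122.5 84.1 50" --pt "-122.5 84.1 85" --pt "-122.5 84.1 101.4" --pt "-122.5 84.1 101.4" --pt "-122.5 84.1 101.4" --yaw '[0, 0, 0, 0, 0, 0, 0, 0]' --gripper '[1, 1, 1, 1, 1, 1, 1, 1]'

```text
clock: 2.8
eef_pos: [591.2, -119.3, 119.3]
tool_rot: [-3.14, -0.0, 1.4]
force: [0.1, 0.2, 0.5]
width: 85.1
```

```bash
python3 go.py 592.4 -121.4 30 1.40
python3 - <<'E'
from h import *
im=cams.get_image("side");save(cv2.resize(im["frame"][150:450,200:600],None,fx=2,fy=2),"s1.png")
E
```

```text
t 2.8 pos [ 591.2 -119.3  119.3] rot [-3.14 -0.    1.4 ] F [0.1 0.2 0.5] w 85.1 q [ 0.16  0.74 -0.    1.77  0.01  0.64  1.55]
shift [-1.9  1.7 89.3] yaw 0.0
```

View pics/s1.png

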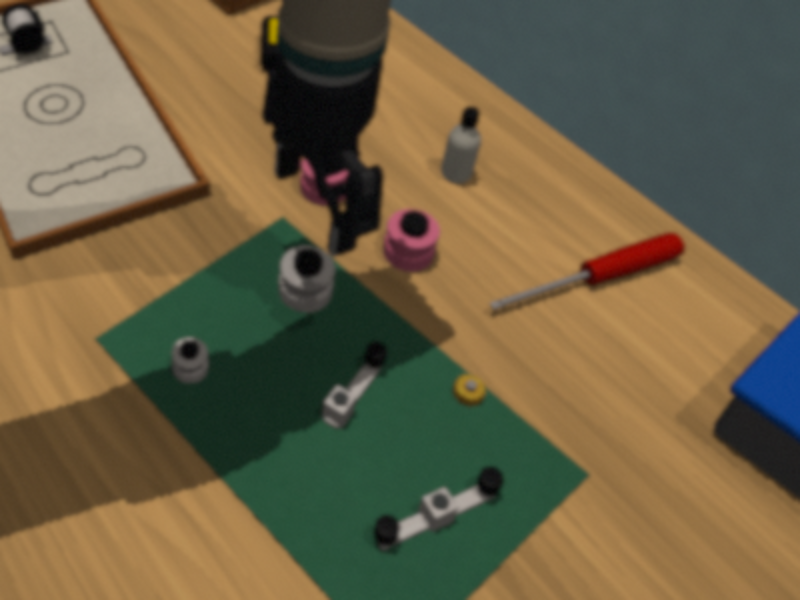

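```bash
python3 go.py 592.4 -121.4 30 1.40
```

```text
t 2.85 pos [ 592.2 -119.1  120.6] rot [ 3.141 -0.     1.401] F [-0.5 -0.1  0.2] w 85.5 q [ 0.16  0.73 -0.    1.77  0.01  0.64  1.55]
shift [-2.3  0.5 90.6] yaw 0.001
```

Call:
step_arm --pt "-2 1 25" --pt "-2 1 50" --pt "-2 1 75" --pt "-2 1 90" --pt "-2 1 90" --pt "-2 1 90" --pt "-2 1 90" --pt "-2 1 90" --yaw '[0, 0, 0, 0, 0, 0, 0, 0]' --gripper '[1, 1, 1, 1, 1, 0.3, -0.2, -0.2]'

```text
clock: 3.52
eef_pos: [593.9, -121.8, 32.1]
tool_rot: [3.138, -0.0, 1.4]
force: [0.1, -0.5, -0.1]
width: 51.6
```

Call:
step_arm --pt "0 0 0" --pt "0 0 0" --pt "0 0 0" --pt "0 0 0" --pt "0 0 0" --pt "0 0 0" --yaw '[0, 0, 0, 0, 0, 0]' --gripper '[-1, -1, -1, -1, -1, -1]'

```text
clock: 4.02
eef_pos: [593.9, -121.7, 32.4]
tool_rot: [3.138, -0.0, 1.4]
force: [-0.7, 1.2, 7.4]
width: 46.1
```

```bash
python3 go.py 592.4 -121.4 30 1.40
```

```text
t 4.02 pos [ 593.9 -121.7   32.4] rot [ 3.138 -0.     1.4  ] F [-0.7  1.2  7.4] w 46.1 q [ 0.16  0.87 -0.01  1.79  0.01  0.48  1.55]
shift [ 0.  -1.5  2.3] yaw 0.0
```

Call:
step_arm --pt "0 0 -10" --pt "0 0 -30" --pt "0 0 -60" --pt "0 0 -90" --pt "0 0 -120" --pt "0 0 -120" --pt "0 0 -120" --yaw '[0, 0, 0, 0, 0, 0, 0]' --gripper '[-1, -1, -1, -1, -1, -1, -1]'

```text
clock: 4.6
eef_pos: [593.8, -122.0, 153.1]
tool_rot: [3.136, 0.0, 1.4]
force: [0.3, 0.4, -1.7]
width: 46.1
```

```bash
python3 go.py 522 226.9 150 1.40
python3 - <<'E'
from h import *
im=cams.get_image("side");save(cv2.resize(im["frame"][100:400,200:600],None,fx=2,fy=2),"s2.png")
E
```

```text
t 4.6 pos [ 593.8 -122.   153.1] rot [3.136 0.    1.4  ] F [ 0.3  0.4 -1.7] w 46.1 q [ 0.16  0.69 -0.    1.74  0.    0.7   1.55]
shift [ 331.6 -130.1    2.4] yaw -0.0
```

View pics/s2.png

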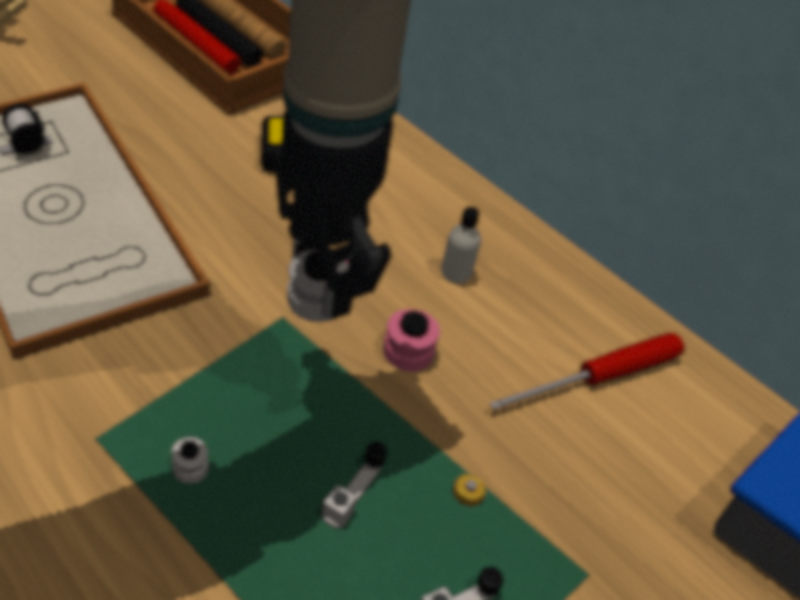

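```bash
python3 go.py 523.6 226.4 100 1.40
```

```text
t 4.65 pos [ 592.5 -121.7  151.3] rot [ 3.14 -0.    1.4 ] F [ 0.4  0.9 -1.1] w 46.1 q [ 0.16  0.69 -0.    1.75  0.    0.7   1.55]
shift [ 331.3 -127.2   51.1] yaw -0.0
```

Call:
step_arm --pt "20 -8 0" --pt "50 -19 0" --pt "85 -33 0" --pt "120 -46 0" --pt "156 -60 0" --pt "192 -74 0" --pt "228 -88 0" --pt "264 -102 0" --yaw '[0, 0, 0, 0, 0, 0, 0, 0]' --gripper '[-1, -1, -1, -1, -1, -1, -1, -1]'

```text
clock: 5.32
eef_pos: [535.0, 157.2, 148.8]
tool_rot: [-3.139, 0.001, 1.4]
force: [0.8, 0.6, -0.4]
width: 45.8
```

Call:
step_arm --pt "30 -12 0" --pt "50 -20 10" --pt "64 -26 25" --pt "67 -26.5 40" --pt "67 -26.5 50" --pt "67 -26.5 50" --pt "67 -26.5 50" --pt "67 -26.5 50" --yaw '[0, 0, 0, 0, 0, 0, 0, 0]' --gripper '[-1, -1, -1, -1, -1, -1, -1, -1]'

```text
clock: 5.98
eef_pos: [522.5, 225.2, 100.1]
tool_rot: [3.141, 0.001, 1.398]
force: [-1.2, 0.5, -0.3]
width: 46.4
```

```bash
for i in 1 2 3; do python3 go.py 523.2 226.6 38 1.40;python3 -c "from h import *
im=cams.get_image('side');save(cv2.resize(im['frame'][50:350,100:400],None,fx=2,fy=2),'s3_$i.png')"; done
```

```text
t 5.98 pos [522.5 225.2 100.1] rot [3.141e+00 1.000e-03 1.398e+00] F [-1.2  0.5 -0.3] w 46.4 q [-0.49  0.73  0.04  1.88 -0.06  0.54  1.  ]
shift [ 1.6  0.5 62.1] yaw -0.002
t 6.03 pos [522.7 225.4 100.5] rot [ 3.141 -0.     1.398] F [ 0.8 -0.1 -0.7] w 45.7 q [-0.49  0.73  0.04  1.88 -0.06  0.54  1.  ]
shift [ 1.3  0.3 62.5] yaw -0.002
t 6.08 pos [522.7 225.6 100.6] rot [ 3.14  -0.     1.398] F [ 0.2 -0.  -1.4] w 46.0 q [-0.49  0.73  0.04  1.88 -0.06  0.54  1.  ]
shift [ 1.   0.2 62.6] yaw -0.002
```

View pics/s3_1.png

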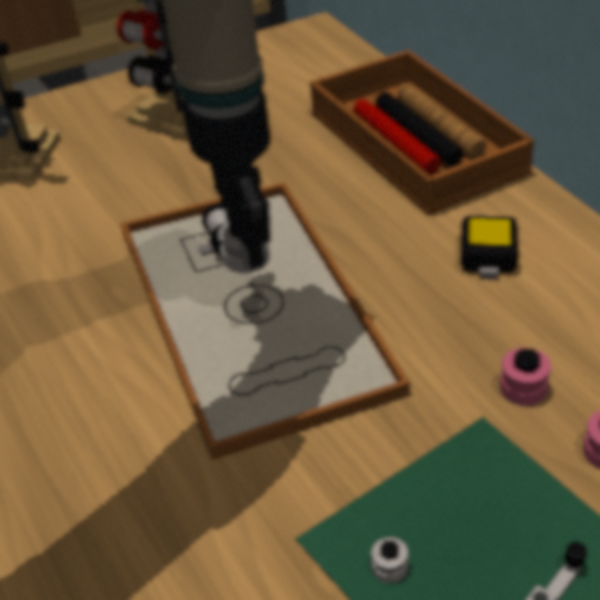

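Call:
step_arm --pt "1 0.3 20" --pt "1 0.3 40" --pt "1 0.3 55" --pt "1 0.3 60" --pt "1 0.3 62" --pt "1 0.3 63" --pt "1 0.3 63" --yaw '[0, 0, 0, 0, 0, 0, 0]' --gripper '[-1, -1, -1, -1, -1, -1, -1]'

```text
clock: 6.72
eef_pos: [523.1, 227.5, 37.7]
tool_rot: [3.14, -0.001, 1.4]
force: [0.5, -0.5, 0.0]
width: 46.1
```

Call:
step_arm --pt "0 0 0.5" --pt "0 0 1" --pt "0 0 1" --yaw '[0, 0, 0]' --gripper '[-1, -1, -1]'

```text
clock: 6.97
eef_pos: [522.7, 227.5, 36.4]
tool_rot: [3.141, -0.001, 1.4]
force: [-0.3, 0.1, 0.2]
width: 45.6
```

Call:
step_arm --pt "0 0 0.5" --pt "0 0 1" --pt "0 0 1" --yaw '[0, 0, 0]' --gripper '[-1, -1, -1]'

```text
clock: 7.22
eef_pos: [522.7, 227.5, 36.3]
tool_rot: [3.141, -0.001, 1.4]
force: [-2.4, -1.3, 10.0]
width: 45.9
```

Call:
step_arm --pt "0 0 0" --pt "0 0 0" --pt "0 0 0" --pt "0 0 0" --pt "0 0 0" --pt "0 0 0" --yaw '[0, 0, 0, 0, 0, 0]' --gripper '[0.2, 0.3, 0.5, 0.8, 0.8, 0.8]'

```text
clock: 7.72
eef_pos: [522.4, 227.3, 34.7]
tool_rot: [-3.141, 0.0, 1.4]
force: [0.1, -0.1, 0.2]
width: 76.6
```

Call:
step_arm --pt "0 0 -10" --pt "0 0 -30" --pt "0 0 -60" --pt "0 0 -90" --pt "0 0 -120" --pt "0 0 -120" --yaw '[0, 0, 0, 0, 0, 0]' --gripper '[0.8, 0.8, 1, 1, 1, 1]'

```text
clock: 8.22
eef_pos: [525.8, 228.7, 161.1]
tool_rot: [3.133, -0.006, 1.4]
force: [0.6, -0.4, -0.1]
width: 85.1
```

```bash
python3 go.py 542.8 -343 130 1.40;  python3 -c "from h import *
im=cams.get_image('side');save(cv2.resize(im['frame'][50:350,100:400],None,fx=2,fy=2),'s4.png')"
```

```text
t 8.22 pos [525.8 228.7 161.1] rot [ 3.133 -0.006  1.4  ] F [ 0.6 -0.4 -0.1] w 85.1 q [-0.49  0.64  0.05  1.84 -0.05  0.66  0.99]
shift [-560.6  113.9   28.7] yaw -0.0
```

View pics/s4.png

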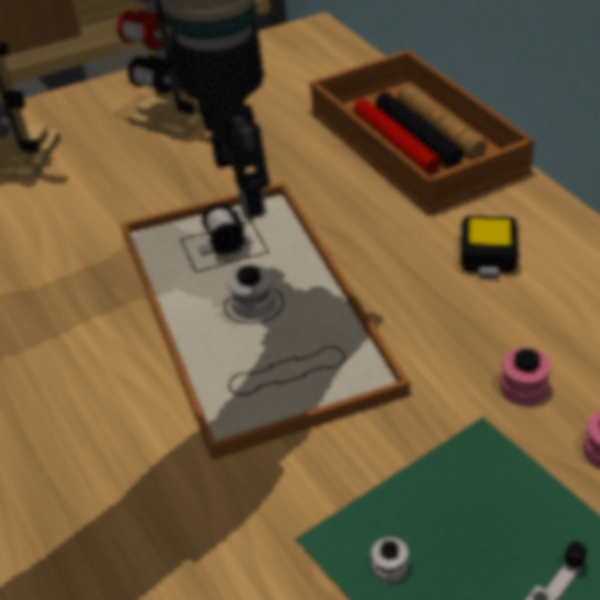

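Spool stands upright in the ring at about (250,290). Now the handle.

Call:
step_arm --pt "-20 4 0" --pt "-55 11 0" --pt "-93 19 0" --pt "-131 27 0" --pt "-169 34 0" --pt "-207 42 0" --pt "-245 50 0" --pt "-283 57 0" --yaw '[0, 0, 0, 0, 0, 0, 0, 0]' --gripper '[1, 1, 1, 1, 1, 1, 1, 1]'

```text
clock: 8.93
eef_pos: [529.7, -63.1, 154.4]
tool_rot: [-3.14, 0.0, 1.4]
force: [1.2, -0.3, 0.1]
width: 85.0
```

Call:
step_arm --pt "-38 8 0" --pt "-76 16 0" --pt "-114 24 0" --pt "-152 32 0" --pt "-190 39 5" --pt "-228 46 15" --pt "-255 53 25" --pt "-275 56 30" --yaw '[0, 0, 0, 0, 0, 0, 0, 0]' --gripper '[1, 1, 1, 1, 1, 1, 1, 1]'

```text
clock: 9.6
eef_pos: [537.1, -345.5, 123.0]
tool_rot: [-3.139, 0.001, 1.396]
force: [-0.2, -0.4, -0.6]
width: 85.1
```

```bash
python3 go.py 542.8 -343 100 1.40
python3 - <<'E'
from m import *
im=cams.get_image("top");W=cloud(im);f=im["frame"];Z=W[...,2]
save(cv2.resize(f[180:350,60:310],None,fx=3,fy=3,interpolation=cv2.INTER_CUBIC),"t5.png")
m=near(W,(521,227),40)&(Z>35)&(Z<41);h=W[m];print((h.min(0)+h.max(0))/2,np.ptp(h,axis=0),circ(h))
m=near(W,(521,227),40)&(Z>43);print(np.median(W[m],0),m.sum())
E
python3 go.py 542.8 -343 100 1.40
```

```text
t 9.6 pos [ 537.1 -345.5  123. ] rot [-3.139e+00  1.000e-03  1.396e+00] F [-0.2 -0.4 -0.6] w 85.1 q [ 0.55  0.77 -0.03  1.66  0.04  0.71  1.89]
shift [ 3.5  5.3 22.9] yaw -0.004
[520.24 226.29  38.15] [45.06 46.66  5.57] (array([520.42, 227.02]), np.float64(19.302432076054334))
[520.71 226.5   49.2 ] 212
t 9.65 pos [ 535.7 -349.7  122.3] rot [-3.139  0.004  1.393] F [ 0.7 -3.4 -0.2] w 85.9 q [ 0.55  0.77 -0.03  1.66  0.04  0.71  1.89]
shift [ 8.   5.8 22.3] yaw -0.007
```

View pics/t5.png

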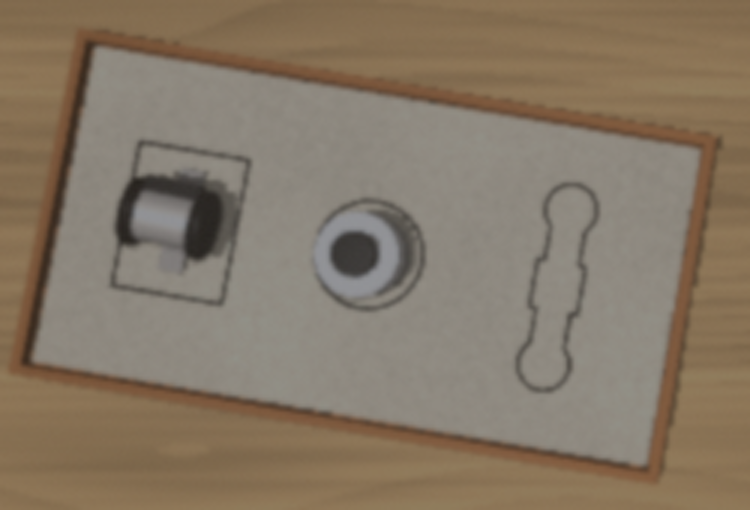

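Top view: the spool is about 1 mm from the ring centre. I'll let the arm settle, then descend on the hub.

Call:
step_arm --pt "0 0 0" --pt "0 0 0" --pt "0 0 0" --yaw '[0, 0, 0]' --gripper '[1, 1, 1]'

```text
clock: 9.9
eef_pos: [539.2, -339.7, 124.7]
tool_rot: [-3.141, -0.002, 1.402]
force: [-0.1, 1.2, 0.7]
width: 85.7
```

```bash
for i in 1 2 ; do python3 go.py 543 -343 22 1.40;python3 -c "from h import *
im=cams.get_image('side');save(cv2.resize(im['frame'][200:480,250:600],None,fx=2,fy=2),'s6_$i.png')"; done
```

```text
t 9.9 pos [ 539.2 -339.7  124.7] rot [-3.141e+00 -2.000e-03  1.402e+00] F [-0.1  1.2  0.7] w 85.7 q [ 0.54  0.77 -0.04  1.66  0.04  0.71  1.89]
shift [ -2.8   4.3 102.7] yaw 0.002
t 9.95 pos [ 539.5 -339.6  125. ] rot [-3.141e+00 -1.000e-03  1.402e+00] F [-0.5 -0.1 -0.7] w 85.3 q [ 0.54  0.77 -0.04  1.66  0.04  0.71  1.89]
shift [ -2.9   4.1 103. ] yaw 0.002
```

View pics/s6_2.png

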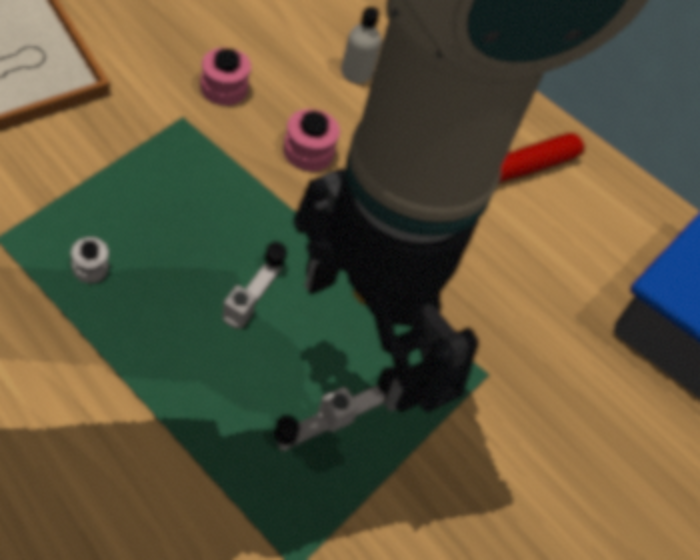

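Call:
step_arm --pt "-3 4 25" --pt "-3 4 50" --pt "-3 4 75" --pt "-3 4 90" --pt "-3 4 95" --pt "-3 4 95" --pt "-3 4 95" --pt "-3 4 95" --yaw '[0, 0, 0, 0, 0, 0, 0, 0]' --gripper '[1, 1, 1, 1, 1, 1, 1, 1]'

```text
clock: 10.67
eef_pos: [543.5, -345.9, 31.4]
tool_rot: [3.139, 0.001, 1.4]
force: [-0.1, -0.5, 0.6]
width: 85.6
```

```bash
python3 go.py 543 -343 29 1.40
```

```text
t 10.67 pos [ 543.5 -345.9   31.4] rot [3.139e+00 1.000e-03 1.400e+00] F [-0.1 -0.5  0.6] w 85.6 q [ 0.54  0.91 -0.03  1.68  0.05  0.56  1.88]
shift [ 2.7 -0.9  2.4] yaw 0.0
```

Call:
step_arm --pt "1.5 0 1" --pt "1.5 0 1" --pt "1.5 0 1" --pt "1.5 0 1" --pt "1.5 0 1" --pt "1.5 0 1" --yaw '[0, 0, 0, 0, 0, 0]' --gripper '[0.6, 0.2, -0.1, -0.3, -0.4, -0.4]'

```text
clock: 11.17
eef_pos: [542.6, -344.0, 29.0]
tool_rot: [3.141, 0.0, 1.4]
force: [-0.1, -0.3, -0.4]
width: 25.4
```

Call:
step_arm --pt "0 0 0" --pt "0 0 0" --pt "0 0 0" --pt "0 0 0" --pt "0 0 0" --pt "0 0 0" --pt "0 0 0" --yaw '[0, 0, 0, 0, 0, 0, 0]' --gripper '[-0.5, -0.6, -1, -1, -1, -1, -1]'

```text
clock: 11.75
eef_pos: [542.7, -344.1, 29.1]
tool_rot: [3.141, 0.0, 1.4]
force: [-0.1, 0.5, 3.5]
width: 17.0
```

```bash
python3 go.py 543 -343 29 1.40
```

```text
t 11.75 pos [ 542.7 -344.1   29.1] rot [3.141 0.    1.4  ] F [-0.1  0.5  3.5] w 17.0 q [ 0.54  0.91 -0.03  1.68  0.04  0.55  1.88]
shift [1.1 0.1 0.1] yaw -0.0
```

Call:
step_arm --pt "0 0 -10" --pt "0 0 -30" --pt "0 0 -60" --pt "0 0 -90" --pt "0 0 -110" --pt "0 0 -110" --pt "0 0 -110" --yaw '[0, 0, 0, 0, 0, 0, 0]' --gripper '[-1, -1, -1, -1, -1, -1, -1]'

```text
clock: 12.33
eef_pos: [543.2, -344.4, 140.6]
tool_rot: [3.139, 0.001, 1.4]
force: [0.2, 0.3, -0.6]
width: 16.8
```

```bash
python3 go.py 502.6 119.2 100 1.40;python3 -c "from h import *
im=cams.get_image('side');save(cv2.resize(im['frame'][150:450,250:600],None,fx=2,fy=2),'s7.png')"; python3 go.py 502.6 119.2 90 1.40
```

```text
t 12.33 pos [ 543.2 -344.4  140.6] rot [3.139e+00 1.000e-03 1.400e+00] F [ 0.2  0.3 -0.6] w 16.8 q [ 0.54  0.75 -0.04  1.64  0.04  0.75  1.89]
shift [ 450.  -119.    39.8] yaw -0.0
t 12.38 pos [ 542.3 -343.8  139.1] rot [-3.141 -0.     1.4  ] F [ 0.1  0.2 -1. ] w 17.0 q [ 0.54  0.75 -0.04  1.64  0.04  0.75  1.89]
shift [ 449.5 -117.8   49.1] yaw -0.0
```

View pics/s7.png

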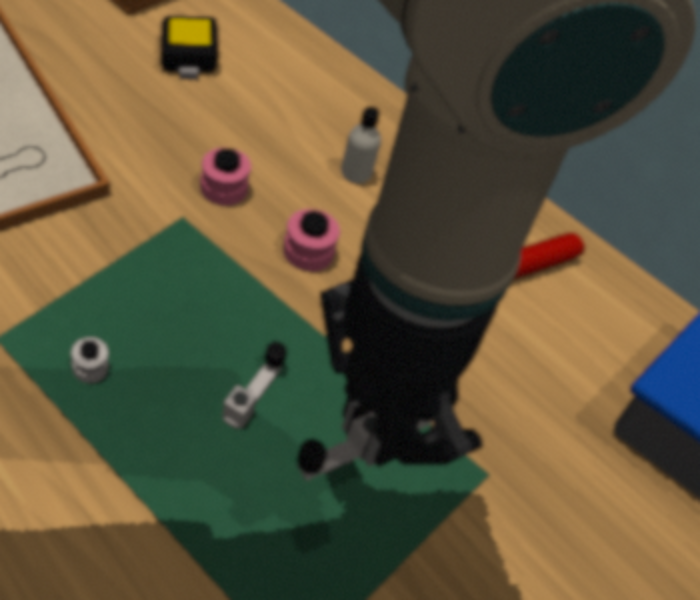

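Handle held flat. Moving to the tray.

Call:
step_arm --pt "15 -4 0" --pt "40 -10.5 0" --pt "75 -19.7 0" --pt "112 -29.4 0" --pt "149 -39 0" --pt "186 -48.8 0" --pt "223 -58.5 0" --pt "260 -68 0" --yaw '[0, 0, 0, 0, 0, 0, 0, 0]' --gripper '[-1, -1, -1, -1, -1, -1, -1, -1]'

```text
clock: 13.05
eef_pos: [518.1, -74.4, 137.5]
tool_rot: [-3.138, 0.0, 1.4]
force: [1.5, 1.1, -0.0]
width: 17.0
```

Call:
step_arm --pt "37 -9.7 0" --pt "74 -19.4 0" --pt "110 -29 0" --pt "140 -37 0" --pt "165 -43.5 0" --pt "182 -48 0" --pt "189.5 -50 5" --pt "189.5 -50 10" --yaw '[0, 0, 0, 0, 0, 0, 0, 0]' --gripper '[-1, -1, -1, -1, -1, -1, -1, -1]'

```text
clock: 13.72
eef_pos: [501.8, 121.1, 127.7]
tool_rot: [-3.14, -0.0, 1.404]
force: [-0.1, -0.3, 0.4]
width: 16.9
```

Call:
step_arm --pt "0 0 20" --pt "0 0 40" --pt "0 0 40" --pt "0 0 40" --pt "0 0 40" --yaw '[0, 0, 0, 0, 0]' --gripper '[-1, -1, -1, -1, -1]'

```text
clock: 14.13
eef_pos: [502.9, 117.7, 89.0]
tool_rot: [-3.141, 0.001, 1.398]
force: [0.4, -0.0, 0.4]
width: 16.8
```

```bash
for i in 1 2 3; do python3 go.py 502.6 119.2 34 1.40;python3 -c "from h import *
im=cams.get_image('side');save(cv2.resize(im['frame'][80:330,100:400],None,fx=2,fy=2),'s8_$i.png')"; done
```

```text
t 14.13 pos [502.9 117.7  89. ] rot [-3.141e+00  1.000e-03  1.398e+00] F [ 0.4 -0.   0.4] w 16.8 q [-0.31  0.7   0.04  2.02 -0.06  0.42  1.17]
shift [ 1.5 -0.5 55. ] yaw -0.002
t 14.18 pos [503.3 118.1  89.4] rot [3.141 0.    1.398] F [-0.2  1.  -0.3] w 16.6 q [-0.31  0.7   0.04  2.02 -0.06  0.42  1.17]
shift [ 1.  -0.9 55.4] yaw -0.002
t 14.23 pos [503.4 118.4  89.7] rot [ 3.14  -0.     1.399] F [-0.6 -0.2  0.7] w 16.7 q [-0.31  0.7   0.04  2.02 -0.06  0.42  1.17]
shift [ 0.6 -1.  55.7] yaw -0.001
```

View pics/s8_3.png

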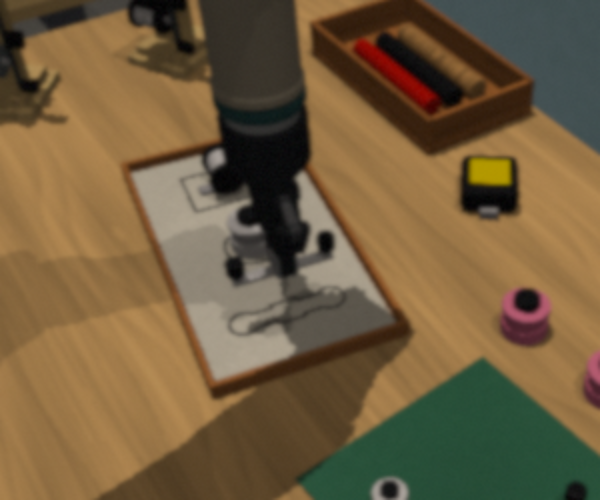

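Call:
step_arm --pt "0.6 -0.7 20" --pt "0.6 -0.7 35" --pt "0.6 -0.7 47" --pt "0.6 -0.7 52" --pt "0.6 -0.7 54.5" --pt "0.6 -0.7 55" --pt "0.6 -0.7 55" --yaw '[0, 0, 0, 0, 0, 0, 0]' --gripper '[-1, -1, -1, -1, -1, -1, -1]'

```text
clock: 14.87
eef_pos: [502.5, 119.8, 34.3]
tool_rot: [3.141, -0.0, 1.4]
force: [-0.4, -0.5, -0.4]
width: 16.7
```

Call:
step_arm --pt "0 0 0.5" --pt "0 0 1" --pt "0 0 1" --yaw '[0, 0, 0]' --gripper '[-1, -1, -1]'

```text
clock: 15.12
eef_pos: [502.4, 119.8, 33.3]
tool_rot: [3.141, -0.0, 1.4]
force: [-1.0, -0.5, -0.8]
width: 16.9
```

Call:
step_arm --pt "0 0 0.5" --pt "0 0 0.7" --pt "0 0 0.7" --yaw '[0, 0, 0]' --gripper '[-1, -1, -1]'

```text
clock: 15.37
eef_pos: [502.4, 119.8, 33.0]
tool_rot: [3.141, -0.0, 1.4]
force: [-0.8, -0.3, 7.4]
width: 16.7
```

Contact (7 N). Release, retreat upwards, then swing aside to look.

Call:
step_arm --pt "0 0 0" --pt "0 0 0" --pt "0 0 0" --pt "0 0 0" --pt "0 0 0" --pt "0 0 0" --pt "0 0 0" --yaw '[0, 0, 0, 0, 0, 0, 0]' --gripper '[-0.5, -0.4, -0.2, 0.1, 0.3, 0.3, 0.3]'

```text
clock: 15.95
eef_pos: [502.1, 119.8, 32.1]
tool_rot: [-3.141, 0.0, 1.4]
force: [0.5, -0.1, -0.3]
width: 55.1
```

Call:
step_arm --pt "0 0 -10" --pt "0 0 -30" --pt "0 0 -60" --pt "0 0 -90" --pt "0 0 -125" --pt "0 0 -160" --pt "0 0 -160" --yaw '[0, 0, 0, 0, 0, 0, 0]' --gripper '[0.3, 0.3, 0.3, 0.3, 0.3, 0.3, 0.3]'

```text
clock: 16.53
eef_pos: [505.8, 120.6, 198.9]
tool_rot: [3.131, -0.005, 1.4]
force: [0.9, -0.0, -0.7]
width: 55.8
```

Call:
step_arm --pt "-30 0 0" --pt "-65 0 0" --pt "-100 0 0" --pt "-138 0 0" --pt "-176 0 0" --pt "-210 0 0" --pt "-230 0 0" --pt "-240 0 0" --yaw '[0, 0, 0, 0, 0, 0, 0, 0]' --gripper '[0.3, 0.3, 0.3, 0.3, 0.3, 0.3, 0.3, 0.3]'

```text
clock: 17.2
eef_pos: [460.1, -120.3, 192.5]
tool_rot: [-3.142, 0.001, 1.395]
force: [0.2, -0.1, 0.6]
width: 55.5
```

```bash
python3 - <<'E'
from m import *
for c,b in(("top",(180,350,60,310)),("side",(120,290,140,340))):
    im=cams.get_image(c);W=cloud(im);f=im["frame"];Z=W[...,2];hsv=cv2.cvtColor(f,cv2.COLOR_RGB2HSV)
    save(cv2.resize(f[b[0]:b[1],b[2]:b[3]],None,fx=3,fy=3,interpolation=cv2.INTER_CUBIC),c+"9.png")
    h=W[near(W,(521,227),40)&(Z>35)&(Z<41)];print(c,"spool",(h.min(0)+h.max(0))/2)
    k=near(W,(502,118.5),70)&(Z>26)&(Z<45)&(hsv[...,2]<60)
    n,l,st,ce=cv2.connectedComponentsWithStats(k.astype(np.uint8))
    for i in range(1,n):
        if st[i,4]>15:q=W[l==i];print("  dark",st[i,4],(q.min(0)+q.max(0))/2)
E
python3 go.py 0 0 0
```

```text
top spool [520.25 226.58  38.03]
side spool [521.96 224.97  38.44]
  dark 34 [545.57 108.32  30.4 ]
  dark 46 [457.74 122.87  30.29]
t 17.3 pos [ 460.9 -118.2  192.4] rot [3.141 0.    1.396] F [0.  0.1 0.2] w 55.3 q [ 0.17  0.48  0.03  2.06 -0.03  0.6   1.62]
shift [  36.5 -474.5  192.3] yaw
```

View pics/top9.png

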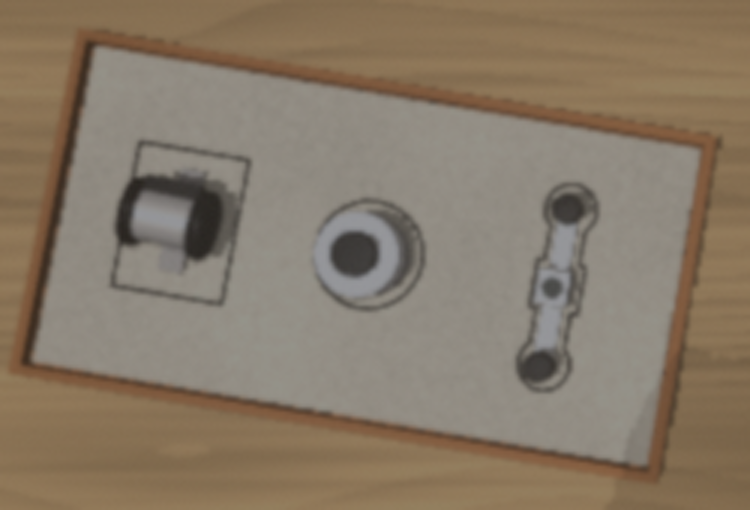

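View pics/side9.png

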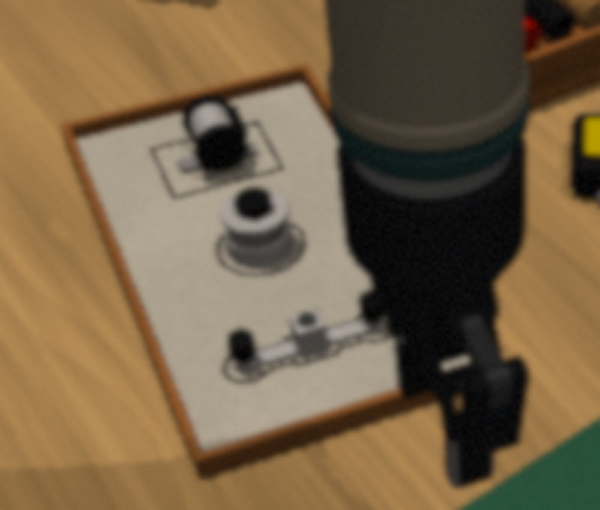

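The top view shows the handle centred in its outline (hub at crop (552,288)) and the spool inside its ring (crop (354,253)). The leftward shift of both tops is what parallax would give. Everything is standing free, so I'm handing in.

```bash
python3 -c "
from cell import ctrl
print(ctrl.finish_job())"
```

```text
the job is handed in; nothing more can be done
None
```

Both parts are on the tray and the job is handed in at about 17.3 s. I stood the large bare spool upright, knob up, in the round outline. I then laid the twin-knob handle flat, knobs up, along its long outline. I did not touch the pink spools, the small spool or the one-knob handle.

**Spool:** the top camera put it at (520.3, 226.6) against a ring centre of (521.0, 227.0), so it is within about 1 mm. The side camera read (522.0, 225.0); against its rough ring fit (from a partial arc) that is about 2 mm off. The cameras are only good to about 2 mm.

**Handle:** by eye in the top picture, it lies inside its outline all round, with both knobs up. My numeric knob check found nothing in the top image, and the side view was partly blocked by the arm. The side view's rough centre is (501.7, 115.6), against (502.2, 118.5) for the outline by the top camera, a difference of about 3 mm. The two cameras disagreed by about 2 mm in that direction throughout.

**Forces and grip:** the highest contact force I read was about 10 N, when setting the spool down. The grip width read 1–2 mm under the nominal part sizes on both grasps, with no sign of slipping.

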